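# Fit one more jar into the spice caddy

### The job

Put the spice jar with the pale cap (not the red-capped one) into the low wooden spice caddy, standing upright on its floor beside the two shakers that are already there. No gap in the caddy is wide enough as it is, so first gently shift a shaker aside along the caddy to make room; raise it a few millimetres if it drags, but do not tip either shaker over or lift it out. At the end all three stand upright in the caddy.

Things in the scene. Friction and masses are not known exactly. Their poses are not given: they have to be found in the camera images.
- caddy: Low open wooden tray, fixed. Origin at the centre of its underside, on the worktop; y runs along its length, z up. Outside 72 (x) x 172 (y) mm, inside 60 x 160 mm; inner floor 9 mm, rim 28 mm above the origin. Two shakers stand in a row along y: one close to the -y end wall, the next with a gap of 20 to 38 mm to it and 33 to 44 mm to the +y wall. Side by side they leave 60 mm or more.
- pale_cap_jar_center (a point): The jar to put in: round upright spice jar with a pale (whitish) cap, 47 mm in diameter, 98 mm tall, 0.11 kg, loose on the worktop left of the caddy. A taller jar with a red cap stands some way from it and is not wanted. The point is on its axis, half-way up (49 mm above its base); z is its axis.
- shaker_b_center (a point): Shaker with white contents and a grey domed top, loose in the caddy: round body 44 mm in diameter up to 66 mm above its base, top 34 mm in diameter, 90 mm tall in all, 0.1 kg. A shaker pinched high and dragged along the floor digs in and leans; raised 5 mm it moves freely. The point is on its axis, half-way up (45 mm above its base); z is its axis.
- shaker_a_center (a point): Shaker with grey contents and a grey domed top, loose in the caddy: round body 44 mm in diameter up to 66 mm above its base, top 34 mm in diameter, 90 mm tall in all, 0.1 kg. A shaker pinched high and dragged along the floor digs in and leans; raised 5 mm it moves freely. The point is on its axis, half-way up (45 mm above its base); z is its axis.
Not all that is in view belongs to the job. Leave any turquoise look-alike of the part that bears pale_cap_jar_center alone. There is more than one size of the caddy; the job needs the larger.

How it is judged:
At the end, for the whole second after the job is handed in: The pale-capped jar and both shakers all stand inside the caddy: axis between its walls, base within 6 mm of the caddy's floor, upright within about 10 degrees (x of pale_cap_jar_center in the frame of caddy between -0.03 and 0.03 m and y of pale_cap_jar_center in the frame of caddy between -0.08 and 0.08 m and z of pale_cap_jar_center in the frame of caddy between 0.052 and 0.064 m and angle between each of pale_cap_jar_center, shaker_b_center, shaker_a_center's own z axis and vertical below 0.17 rad and x of shaker_b_center in the frame of caddy between -0.03 and 0.03 m and y of shaker_b_center in the frame of caddy between -0.08 and 0.08 m and z of shaker_b_center in the frame of caddy between 0.048 and 0.06 m and x of shaker_a_center in the frame of caddy between -0.03 and 0.03 m and y of shaker_a_center in the frame of caddy between -0.08 and 0.08 m and z of shaker_a_center in the frame of caddy between 0.048 and 0.06 m); the robot touches nothing.
It fails at once if a shaker is tipped by more than 29 degrees (angle between any of shaker_b_center, shaker_a_center's own z axis and vertical above 0.5 rad).
It fails at once if a shaker is lifted out of the caddy (more than 25 mm up) (z of any of shaker_b_center, shaker_a_center in the frame of caddy above 0.079 m).
It also fails if it takes over 48 s, if anything falls off the work surface, if the arm or the gripper's body presses on something with over 40 N, if the wrist force passes 120 N, or if a joint passes its speed limit or range.

### The arm

A 6-joint arm with a two-finger parallel gripper is mounted at the origin on a cart in front of the work surface, level with it; the furniture and walls round the work are solid. World frame = base frame: x ahead of the robot, y to its left, z up, the work surface at z = 0. Lengths are in m, angles in rad, forces in N, time in s.
With the tool pointing down it reaches from about 0.425 to 0.95 m from the base axis. Payload 14.7 kg.
Tool frame: the origin (TCP) lies on the centre line of the jaws, within the pads' length; the fingertips stand 22 mm ahead of it and the grasp point (between the pads) lies 3 mm ahead of it; z points along the fingers, y is the line along which they close (so a half turn about z gives the same grasp; the last joint's range is limited). The gripper opens to 85 mm and grips with 20 to 120 N. Pads are 22 mm wide; open, the fingers measure 114 mm over their backs; the gripper's body (76 mm by 85 mm) begins 54 mm behind the grasp point. The pads swing forward as they close: fully open they stand 13 mm farther back than shut.
Start: joints at [-1.352, 0.48, 1.596, -0, 1.065, -0.047], TCP at [0.171, -0.627, 0.253] pointing down, gripper open.
Joint ranges: [-2.75, 2.75], [-0.82, 2.05], [0.23, 2.67], [-1.56, 4.7], [0.09, 2.69], [-2.92, 2.92]. Speed limits (rad/s): [1.89, 1.89, 2.39, 3.01, 3.01, 3.01].

### API

Orientations are given as [roll, pitch, yaw] about the fixed x, y, z axes, in that order (R = Rz(yaw) Ry(pitch) Rx(roll)).
In Python, from plant import manip, imaging gives the robot as it stands. The module is installed in compiled form; this text tells all that it offers.
- The arm moves only by the tool send_rows, never from a script. Its argument "rows" is a list of rows, each an object of numbers: "claw": the finger opening in mm, from 0 to 85.4; "x", "y", "z": the shift along the world's x, y, z in units of 25 mm (1.0 is 25 mm); "yaw": the turn about the world's z in units of 6 degrees (1.0 is 6 degrees). A call has 1 to 10 rows; each row is the pose to reach, as a shift and turn from the pose commanded when the call began; what a row does not reach only later rows make up. A row lasts 1/10 s, in which the tool goes at most 50 mm and 8.59 degrees, less where a joint would pass 70% of its speed; a pose out of reach is approached as far as the arm can. A call with a gripper value outside its range is refused whole. The fingers move at their own pace and stop on an object; "newtons" is the grip in N (left out, the last holds). Time passes only in rows, so rows that repeat a pose let the fingers close. It gives the time, the measured TCP pose, the force, the opening and the grip force at its end, in the units of the state.
- manip.sense(): the state, without advancing time (a new reading comes with each control period).
- imaging.snapshot(name): name is "scene" or "top"; returns a dict with "pixels" (400x640x3 uint8, blue, green, red), "depth" (400x640 float32, m along the optical axis (not along the pixel's ray), 0 where there is no reading), "K" (3x3 intrinsics, pixels), "R" (3x3) and "t" (3): a world point X has camera coordinates R X + t. Camera axes: x right, y down, z forward; pixel columns grow to the right and rows downward; lengths in m; the calibration is good to about 2 mm. A picture is of the moment at which its call begins.
- manip.hand_in(): hands the job in; it is judged then, once.
Trained networks look in the newest picture that a camera, given by its name, has taken for a name from the list of things; names that differ only in an ending like _2 or _b are one class to them, and where a whole thing is asked for, a point or a joint stands for the part that bears it (a point fixed in the world has none). Each returns a list of dicts, best first, with "confidence" (0 to 1); they miss things now and then, are a little off and sometimes report something else, mostly with a low value. They report only what shows in the picture. A call takes as long as a camera call. They do not tell look-alikes from the thing itself.
- imaging.boxes_of(label, camera): "location" ([column, row] in pixels, amid what is visible of it).
- imaging.cut_out(label, camera): "region" (400x640 bool, what is visible of it) and "location" ([column, row] in pixels, amid what is visible of it).
- imaging.landmark_of(label, camera): "location" ([column, row] in pixels: a listed point, or the origin of a listed thing).
The state is a dict: "t": time; "qpos": joint angles; "joint_velocities": joint speeds; "effort": joint torques, N m; "ee_pos": TCP position; "orientation": TCP orientation; "contact_force": force on the tool from outside, world axes, zero at the start; "moment": the same for the moment, N m; "width": opening from 0.0 (shut) to 1.0 (fully open); "grasp_force": force on a finger pad.
Only numpy, scipy, OpenCV 4.12 (cv2) and the standard library are available. Lean on these libraries where they do the work, as an engineer would, in place of code of your own. Each camera call takes 0.05 s, during which the arm holds its last target. There are 200 camera calls.

## Working session

There is one attempt and no reset: what is moved stays moved. The work goes in short steps, Python scripts to look and compute and a tool call to move; the robot and the scene stay as the last step left them, time stands still between calls to the robot, and variables do not carry over. Pictures are saved under pics/ and viewed, at most 10 in all, crops included, and the job is handed in when it is done.

Besides the shell and the picture viewer there is one more tool, called after ">>>" by a JSON object that holds its "fn" and its "kwargs", one argument or row to a line. send_rows: Moves the arm, as the interface text tells. Its arguments: {"type":"object","properties":{"rows":{"type":"array","items":{"type":"object","properties":{"claw":{"type":"number"},"x":{"type":"number"},"y":{"type":"number"},"z":{"type":"number"},"yaw":{"type":"number"}}}},"newtons":{"type":"number"}},"required":["rows"]}

```bash
mkdir -p pics; cat > h.py <<'E'
import numpy as np, cv2
from plant import manip, imaging
def px2w(s,u,v,d):
    p=np.linalg.inv(s["K"])@np.array([u,v,1.])*d
    return s["R"].T@(p-s["t"])
def cloud(s):
    v,u=np.mgrid[:400,:640]; d=s["depth"]
    P=np.stack([u,v,np.ones_like(u)],-1).reshape(-1,3)@np.linalg.inv(s["K"]).T*d.reshape(-1,1)
    W=((P-s["t"])@s["R"]).reshape(400,640,3); W[d<=0]=np.nan
    return W
E
python3 - <<'E'
from h import *
for c in ("scene","top"):
    s=imaging.snapshot(c); cv2.imwrite(f"pics/{c}0.png",s["pixels"]); W=cloud(s)
    print(c,"campos",(-s["R"].T@s["t"]).round(3))
    for l in ("caddy","pale_cap_jar_center","shaker_a_center","shaker_b_center"):
        for r in imaging.cut_out(l,c):
            m=r["region"]; P=W[m]; P=P[~np.isnan(P[:,0])]
            if len(P)==0: continue
            zt=np.percentile(P[:,2],98); T=P[P[:,2]>zt-.006]
            print(l,round(r["confidence"],2),np.round(r["location"]),"n",len(P),"ztop",zt.round(3),"topmid",((T.min(0)+T.max(0))/2).round(3),"ext",np.percentile(P,2,0).round(3),np.percentile(P,98,0).round(3))
print(manip.sense())
E
```

```text
scene campos [-0.471 -0.626  0.93 ]
caddy 0.89 [300. 201.] n 702 ztop 0.031 topmid [ 0.469 -0.147  0.029] ext [ 0.426 -0.232  0.005] [ 0.507 -0.063  0.031]
caddy 0.7 [462. 255.] n 301 ztop 0.022 topmid [ 0.302 -0.632  0.16 ] ext [ 0.423 -0.676  0.002] [ 0.467 -0.588  0.022]
pale_cap_jar_center 0.89 [251. 189.] n 545 ztop 0.101 topmid [0.405 0.    0.099] ext [ 0.38  -0.025 -0.001] [0.437 0.032 0.101]
pale_cap_jar_center 0.86 [245. 159.] n 378 ztop 0.101 topmid [0.469 0.055 0.099] ext [0.476 0.051 0.   ] [0.588 0.121 0.101]
shaker_a_center 0.53 [298. 191.] n 301 ztop 0.098 topmid [ 0.468 -0.128  0.097] ext [ 0.449 -0.147  0.003] [ 0.497 -0.09   0.098]
shaker_b_center 0.79 [322. 192.] n 345 ztop 0.099 topmid [ 0.47  -0.202  0.097] ext [ 0.449 -0.221  0.001] [ 0.57  -0.166  0.099]
top campos [ 0.35  -0.178  1.486]
caddy 0.97 [445. 194.] n 513 ztop 0.022 topmid [ 0.454 -0.637  0.02 ] ext [ 0.426 -0.696 -0.004] [ 0.483 -0.579  0.022]
caddy 0.71 [308. 192.] n 762 ztop 0.031 topmid [ 0.468 -0.146  0.031] ext [ 0.43  -0.229  0.002] [ 0.507 -0.064  0.031]
pale_cap_jar_center 0.83 [196. 217.] n
[... 194 characters left out ...]
.524 0.096 0.102]
{'t': 0.5, 'qpos': array([-1.35160255e+00,  4.80203574e-01,  1.59633779e+00,  1.67506496e-06,
        1.06509034e+00, -4.65626957e-02]), 'joint_velocities': array([ 0.0002584 , -0.00043179,  0.00040017,  0.0007457 , -0.00138414,
       -0.0007744 ]), 'effort': array([-2.65405583e-05, -9.49786305e+01, -4.30350673e+01,  6.69017481e-05,
        2.45005103e-03,  2.66905154e-06]), 'ee_pos': array([ 0.17075421, -0.62714469,  0.25328013]), 'orientation': array([-3.14155371e+00, -3.28141438e-06,  2.65755664e-01]), 'contact_force': array([-1.09201642, -0.90738248, -0.34370625]), 'moment': array([ 0.02576596,  0.02552348, -0.00066076]), 'grasp_force': 0.0, 'width': 1.004404967200405}
```

View pics/scene0.png

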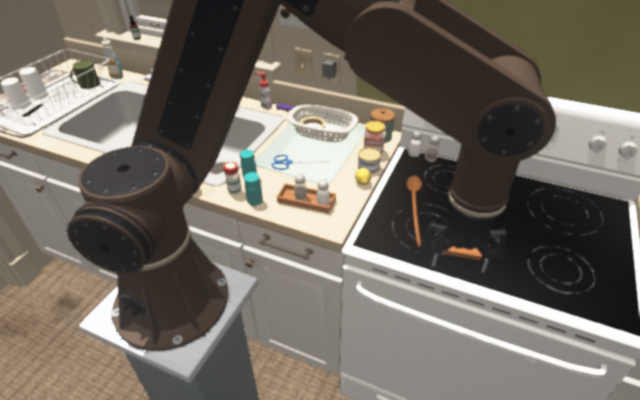

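View pics/top0.png

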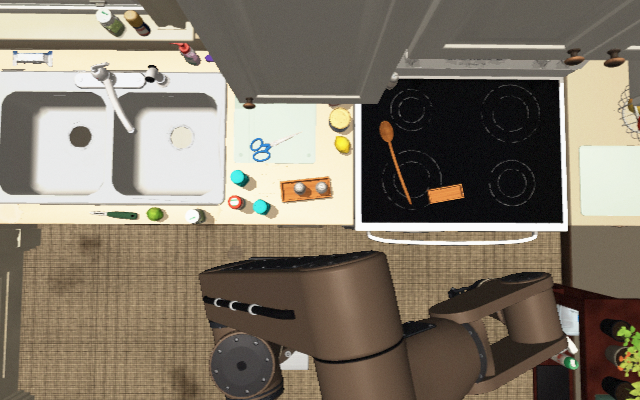

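Pale-capped jar is at top (196,217). Turquoise look-alikes are at (239,178) and (261,207), the red cap at (236,203), and the caddy at (306,189) with shakers at (299,188) and (323,188). The second "caddy", at (445,194), is the smaller one on the stove.

```bash
python3 - <<'E'
from h import *
for c in ("top","scene"):
    s=imaging.snapshot(c); W=cloud(s); x,y,z=W[...,0],W[...,1],W[...,2]
    if c=="top": cv2.imwrite("pics/crop.png",cv2.resize(s["pixels"][130:240,80:360],None,fx=2.8,fy=2.8,interpolation=cv2.INTER_CUBIC))
    def cl(x0,x1,y0,y1,z0,z1):
        m=(x>x0)&(x<x1)&(y>y0)&(y<y1)&(z>z0)&(z<z1); return W[m]
    for n,b in dict(sa=(.42,.52,-.165,-.09,.085,.11),sb=(.42,.52,-.24,-.165,.085,.11),jar=(.33,.42,.17,.27,.085,.115)).items():
        P=cl(*b)
        if len(P): print(c,n,len(P),"mean",P.mean(0).round(4),"mid",((P.min(0)+P.max(0))/2).round(4),"size",np.ptp(P,0).round(3))
    P=cl(.40,.54,-.27,-.03,.022,.04)
    print(c,"caddy",cv2.minAreaRect(P[:,:2].astype(np.float32)*1000))
E
```

```text
top sa 78 mean [ 0.4713 -0.1285  0.093 ] mid [ 0.4716 -0.1289  0.0931] size [0.031 0.03  0.015]
top sb 76 mean [ 0.4723 -0.2015  0.0941] mid [ 0.4721 -0.2018  0.0952] size [0.031 0.03  0.019]
top jar 165 mean [0.3734 0.2194 0.0963] mid [0.3729 0.2205 0.0964] size [0.046 0.044 0.023]
top caddy ((469.1303405761719, -147.23538208007812), (71.93372344970703, 171.52330017089844), 6.042181015014648)
scene sa 80 mean [ 0.4671 -0.1301  0.0929] mid [ 0.4682 -0.1272  0.0924] size [0.034 0.035 0.014]
scene sb 80 mean [ 0.4678 -0.2043  0.0932] mid [ 0.4705 -0.2028  0.093 ] size [0.028 0.032 0.015]
scene caddy ((469.5007629394531, -147.84722900390625), (78.09388732910156, 173.299072265625), 5.243509292602539)
```

View pics/crop.png

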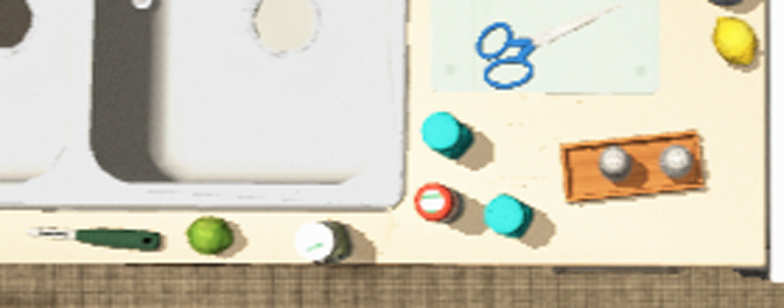

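>>> {"fn": "send_rows", "kwargs": {
  "rows": [
    {"x": 6,"y": 10,"yaw": 7,"claw": 85},
    {"x": 6,"y": 10,"yaw": 7,"claw": 85},
    {"x": 6,"y": 10,"yaw": 7,"claw": 85},
    {"x": 6,"y": 10,"yaw": 7,"claw": 85},
    {"x": 6,"y": 10,"yaw": 7,"claw": 85},
    {"x": 11.96,"y": 19.94,"yaw": 13.47,"claw": 85},
    {"x": 11.96,"y": 19.94,"yaw": 13.47,"claw": 85},
    {"x": 11.96,"y": 19.94,"yaw": 13.47,"claw": 85},
    {"x": 11.96,"y": 19.94,"yaw": 13.47,"claw": 85},
    {"x": 11.96,"y": 19.94,"yaw": 13.47,"claw": 85}
  ]
}}

```text
invalid input at $.rows[0]: expected keys claw, x, y, z, yaw
```

>>> {"fn": "send_rows", "kwargs": {
  "rows": [
    {"x": 6,"y": 10,"z": 0,"yaw": 7,"claw": 85},
    {"x": 6,"y": 10,"z": 0,"yaw": 7,"claw": 85},
    {"x": 6,"y": 10,"z": 0,"yaw": 7,"claw": 85},
    {"x": 6,"y": 10,"z": 0,"yaw": 7,"claw": 85},
    {"x": 6,"y": 10,"z": 0,"yaw": 7,"claw": 85},
    {"x": 6,"y": 10,"z": 0,"yaw": 7,"claw": 85},
    {"x": 11.96,"y": 19.94,"z": 0,"yaw": 13.47,"claw": 85},
    {"x": 11.96,"y": 19.94,"z": 0,"yaw": 13.47,"claw": 85},
    {"x": 11.96,"y": 19.94,"z": 0,"yaw": 13.47,"claw": 85},
    {"x": 11.96,"y": 19.94,"z": 0,"yaw": 13.47,"claw": 85}
  ],
  "newtons": 30
}}

```text
t: 1.6
ee_pos: [0.4244, -0.2039, 0.2536]
orientation: [3.141, 0.0, 1.605]
contact_force: [1.4, -0.9, 0.1]
width: 0.995
grasp_force: 0.0
```

>>> {"fn": "send_rows", "kwargs": {
  "rows": [
    {"x": 0,"y": 0,"z": 0,"yaw": 0,"claw": 85},
    {"x": 0,"y": 0,"z": 0,"yaw": 0,"claw": 85},
    {"x": 0,"y": 0,"z": 0,"yaw": 0,"claw": 85}
  ]
}}

```text
t: 1.9
ee_pos: [0.4234, -0.2062, 0.2534]
orientation: [-3.142, 0.0, 1.598]
contact_force: [-0.4, -0.4, 0.2]
width: 0.994
grasp_force: 0.0
```

>>> {"fn": "send_rows", "kwargs": {
  "rows": [
    {"x": 1.86,"y": 3.11,"z": -1,"yaw": 0.745,"claw": 85},
    {"x": 1.86,"y": 3.11,"z": -1,"yaw": 0.745,"claw": 85},
    {"x": 1.86,"y": 3.11,"z": -2,"yaw": 0.745,"claw": 85},
    {"x": 1.86,"y": 3.11,"z": -3.5,"yaw": 0.745,"claw": 85},
    {"x": 1.86,"y": 3.11,"z": -5,"yaw": 0.745,"claw": 85},
    {"x": 1.86,"y": 3.11,"z": -6,"yaw": 0.745,"claw": 85},
    {"x": 1.86,"y": 3.11,"z": -7,"yaw": 0.745,"claw": 85},
    {"x": 1.86,"y": 3.11,"z": -7.74,"yaw": 0.745,"claw": 85},
    {"x": 1.86,"y": 3.11,"z": -7.74,"yaw": 0.745,"claw": 85},
    {"x": 1.86,"y": 3.11,"z": -7.74,"yaw": 0.745,"claw": 85}
  ]
}}

```text
t: 2.9
ee_pos: [0.4698, -0.129, 0.0599]
orientation: [-3.141, -0.0, 1.674]
contact_force: [-0.2, 0.8, 0.2]
width: 0.994
grasp_force: 0.0
```

```bash
python3 - <<'E'
from h import *
a=imaging.snapshot("top")["pixels"][120:260,220:400]; b=imaging.snapshot("scene")["pixels"][110:250,220:400]
cv2.imwrite("pics/g1.png",cv2.resize(np.hstack([a,b]),None,fx=2.2,fy=2.2,interpolation=cv2.INTER_CUBIC))
E
```

```text
(no output)
```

View pics/g1.png

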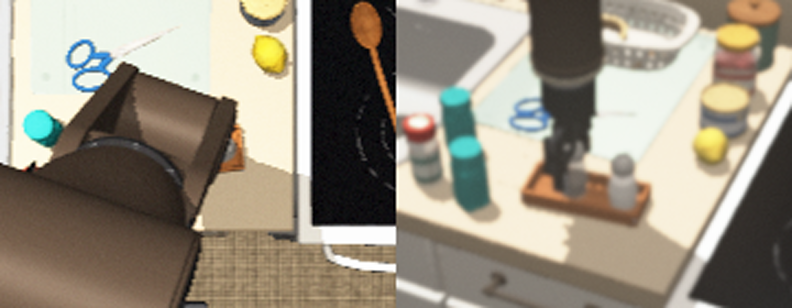

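The fingers straddle shaker a, seen at (570,180) in the scene half, with b free at (622,180). Closing the jaws.

>>> {"fn": "send_rows", "kwargs": {
  "rows": [
    {"x": 0,"y": 0,"z": 0,"yaw": 0,"claw": 60},
    {"x": 0,"y": 0,"z": 0,"yaw": 0,"claw": 50},
    {"x": 0,"y": 0,"z": 0,"yaw": 0,"claw": 46},
    {"x": 0,"y": 0,"z": 0,"yaw": 0,"claw": 44},
    {"x": 0,"y": 0,"z": 0,"yaw": 0,"claw": 42},
    {"x": 0,"y": 0,"z": 0,"yaw": 0,"claw": 38},
    {"x": 0,"y": 0,"z": 0,"yaw": 0,"claw": 38},
    {"x": 0,"y": 0,"z": 0,"yaw": 0,"claw": 38},
    {"x": 0,"y": 0,"z": 0,"yaw": 0,"claw": 38},
    {"x": 0,"y": 0,"z": 0,"yaw": 0,"claw": 38}
  ],
  "newtons": 30
}}

```text
t: 4.0
ee_pos: [0.4709, -0.1281, 0.0604]
orientation: [3.14, 0.001, 1.677]
contact_force: [1.9, 0.7, 13.5]
width: 0.471
grasp_force: 29.0
```

>>> {"fn": "send_rows", "kwargs": {
  "rows": [
    {"x": 0,"y": 0,"z": 0.1,"yaw": 0,"claw": 38},
    {"x": 0,"y": 0,"z": 0.2,"yaw": 0,"claw": 38},
    {"x": 0,"y": 0,"z": 0.24,"yaw": 0,"claw": 38},
    {"x": 0,"y": 0,"z": 0.24,"yaw": 0,"claw": 38}
  ]
}}

```text
t: 4.4
ee_pos: [0.47, -0.1278, 0.0659]
orientation: [-3.141, -0.0, 1.677]
contact_force: [0.2, 0.5, -1.3]
width: 0.47
grasp_force: 29.9
```

>>> {"fn": "send_rows", "kwargs": {
  "rows": [
    {"x": 0.03,"y": -0.25,"z": 0,"yaw": 0,"claw": 38},
    {"x": 0.05,"y": -0.5,"z": 0,"yaw": 0,"claw": 38},
    {"x": 0.08,"y": -0.75,"z": 0,"yaw": 0,"claw": 38},
    {"x": 0.1,"y": -0.95,"z": 0,"yaw": 0,"claw": 38},
    {"x": 0.11,"y": -1.04,"z": 0,"yaw": 0,"claw": 38},
    {"x": 0.11,"y": -1.04,"z": 0,"yaw": 0,"claw": 38},
    {"x": 0.11,"y": -1.04,"z": 0,"yaw": 0,"claw": 38}
  ]
}}

```text
t: 5.1
ee_pos: [0.4727, -0.1539, 0.0658]
orientation: [-3.141, -0.0, 1.677]
contact_force: [0.3, -0.2, -1.8]
width: 0.472
grasp_force: 29.9
```

Lower gently, then release.

>>> {"fn": "send_rows", "kwargs": {
  "rows": [
    {"x": 0,"y": 0,"z": -0.08,"yaw": 0,"claw": 38},
    {"x": 0,"y": 0,"z": -0.15,"yaw": 0,"claw": 38},
    {"x": 0,"y": 0,"z": -0.2,"yaw": 0,"claw": 38},
    {"x": 0,"y": 0,"z": -0.2,"yaw": 0,"claw": 38},
    {"x": 0,"y": 0,"z": -0.2,"yaw": 0,"claw": 50},
    {"x": 0,"y": 0,"z": -0.2,"yaw": 0,"claw": 60},
    {"x": 0,"y": 0,"z": -0.2,"yaw": 0,"claw": 72},
    {"x": 0,"y": 0,"z": -0.2,"yaw": 0,"claw": 85},
    {"x": 0,"y": 0,"z": -0.2,"yaw": 0,"claw": 85},
    {"x": 0,"y": 0,"z": -0.2,"yaw": 0,"claw": 85}
  ]
}}

```text
t: 6.1
ee_pos: [0.4729, -0.1539, 0.0608]
orientation: [3.142, 0.0, 1.677]
contact_force: [-0.2, -0.2, 0.1]
width: 0.994
grasp_force: 0.0
```

>>> {"fn": "send_rows", "kwargs": {
  "rows": [
    {"x": 0,"y": 0,"z": 1,"yaw": 0,"claw": 85},
    {"x": 0,"y": 0,"z": 2,"yaw": 0,"claw": 85},
    {"x": 0,"y": 0,"z": 3.5,"yaw": 0,"claw": 85},
    {"x": 0,"y": 0,"z": 5,"yaw": 0,"claw": 85},
    {"x": 0,"y": 0,"z": 6.5,"yaw": 0,"claw": 85},
    {"x": 0,"y": 0,"z": 7.5,"yaw": 0,"claw": 85},
    {"x": 0,"y": 0,"z": 7.5,"yaw": 0,"claw": 85},
    {"x": 0,"y": 0,"z": 7.5,"yaw": 0,"claw": 85}
  ]
}}

```text
t: 6.9
ee_pos: [0.4729, -0.1539, 0.2485]
orientation: [3.141, 0.001, 1.677]
contact_force: [-0.4, -0.2, 0.1]
width: 0.991
grasp_force: 0.0
```

>>> {"fn": "send_rows", "kwargs": {
  "rows": [
    {"x": 0,"y": 4,"z": 0,"yaw": 0,"claw": 85},
    {"x": 0,"y": 4,"z": 0,"yaw": 0,"claw": 85},
    {"x": 0,"y": 8,"z": 0,"yaw": 0,"claw": 85},
    {"x": 0,"y": 8,"z": 0,"yaw": 0,"claw": 85},
    {"x": 0,"y": 10,"z": 0,"yaw": 0,"claw": 85},
    {"x": -2,"y": 12,"z": 0,"yaw": 0,"claw": 85},
    {"x": -3,"y": 13.5,"z": 0,"yaw": 0,"claw": 85},
    {"x": -3.8,"y": 14.8,"z": 0,"yaw": 0,"claw": 85},
    {"x": -3.8,"y": 14.8,"z": 0,"yaw": 0,"claw": 85},
    {"x": -3.8,"y": 14.8,"z": 0,"yaw": 0,"claw": 85}
  ]
}}

```text
t: 7.9
ee_pos: [0.3766, 0.2169, 0.2473]
orientation: [-3.14, 0.001, 1.68]
contact_force: [-0.1, -0.4, 0.0]
width: 0.997
grasp_force: 0.0
```

>>> {"fn": "send_rows", "kwargs": {
  "rows": [
    {"x": 0,"y": 0,"z": 0,"yaw": 0,"claw": 85},
    {"x": 0,"y": 0,"z": 0,"yaw": 0,"claw": 85},
    {"x": 0,"y": 0,"z": 0,"yaw": 0,"claw": 85}
  ]
}}

```text
t: 8.2
ee_pos: [0.3785, 0.2152, 0.2481]
orientation: [-3.141, 0.0, 1.675]
contact_force: [-0.4, -0.4, 0.4]
width: 0.996
grasp_force: 0.0
```

```bash
python3 - <<'E'
from h import *
a=imaging.snapshot("top"); b=imaging.snapshot("scene")["pixels"][110:250,220:400]
W=cloud(a); x,y,z=W[...,0],W[...,1],W[...,2]
for y0,y1 in ((-.179,-.12),(-.24,-.181)):
    P=W[(x>.42)&(x<.52)&(y>y0)&(y<y1)&(z>.085)&(z<.11)]; print(len(P),P.mean(0).round(4) if len(P) else "", np.ptp(P,0) if len(P) else "")
cv2.imwrite("pics/g2.png",cv2.resize(np.hstack([a["pixels"][120:260,160:340],b]),None,fx=2.2,fy=2.2,interpolation=cv2.INTER_CUBIC))
print(manip.sense()["qpos"].round(2))
E
```

```text
82 [ 0.4709 -0.154   0.0938] [0.03071825 0.03320899 0.01626096]
77 [ 0.4722 -0.202   0.0931] [0.03021096 0.02984828 0.01588206]
[ 0.45  0.19  2.07 -0.    0.89  0.34]
```

View pics/g2.png

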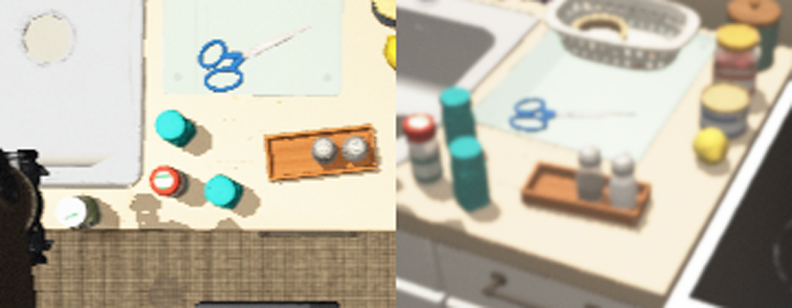

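Both shakers stand side by side with a wide gap at the left end of the caddy, and the jar is still at its place (78,210). Going down on the jar.

>>> {"fn": "send_rows", "kwargs": {
  "rows": [
    {"x": -0.22,"y": 0.19,"z": -0.5,"yaw": 0,"claw": 85},
    {"x": -0.22,"y": 0.19,"z": -1.5,"yaw": 0,"claw": 85},
    {"x": -0.22,"y": 0.19,"z": -3,"yaw": 0,"claw": 85},
    {"x": -0.22,"y": 0.19,"z": -4.5,"yaw": 0,"claw": 85},
    {"x": -0.22,"y": 0.19,"z": -5.5,"yaw": 0,"claw": 85},
    {"x": -0.22,"y": 0.19,"z": -6.3,"yaw": 0,"claw": 85},
    {"x": -0.22,"y": 0.19,"z": -6.92,"yaw": 0,"claw": 85},
    {"x": -0.22,"y": 0.19,"z": -6.92,"yaw": 0,"claw": 85},
    {"x": -0.22,"y": 0.19,"z": -6.92,"yaw": 0,"claw": 85}
  ]
}}

```text
t: 9.2
ee_pos: [0.3725, 0.2206, 0.0754]
orientation: [-3.141, 0.0, 1.676]
contact_force: [0.5, -0.2, 0.2]
width: 0.995
grasp_force: 0.0
```

>>> {"fn": "send_rows", "kwargs": {
  "rows": [
    {"x": 0,"y": 0,"z": 0,"yaw": 0,"claw": 65},
    {"x": 0,"y": 0,"z": 0,"yaw": 0,"claw": 55},
    {"x": 0,"y": 0,"z": 0,"yaw": 0,"claw": 50},
    {"x": 0,"y": 0,"z": 0,"yaw": 0,"claw": 47},
    {"x": 0,"y": 0,"z": 0,"yaw": 0,"claw": 44},
    {"x": 0,"y": 0,"z": 0,"yaw": 0,"claw": 40},
    {"x": 0,"y": 0,"z": 0,"yaw": 0,"claw": 40},
    {"x": 0,"y": 0,"z": 0,"yaw": 0,"claw": 40},
    {"x": 0,"y": 0,"z": 0,"yaw": 0,"claw": 40}
  ],
  "newtons": 35
}}

```text
t: 10.1
ee_pos: [0.3732, 0.2213, 0.0761]
orientation: [3.14, -0.001, 1.677]
contact_force: [1.7, 0.5, 13.9]
width: 0.556
grasp_force: 33.6
```

>>> {"fn": "send_rows", "kwargs": {
  "rows": [
    {"x": 0,"y": 0,"z": 0.3,"yaw": 0,"claw": 40},
    {"x": 0,"y": 0,"z": 0.8,"yaw": 0,"claw": 40},
    {"x": 0,"y": 0,"z": 1.8,"yaw": 0,"claw": 40},
    {"x": 0,"y": 0,"z": 3,"yaw": 0,"claw": 40},
    {"x": 0,"y": 0,"z": 4.2,"yaw": 0,"claw": 40},
    {"x": 0,"y": 0,"z": 5.2,"yaw": 0,"claw": 40},
    {"x": 0,"y": 0,"z": 6,"yaw": 0,"claw": 40},
    {"x": 0,"y": 0,"z": 6,"yaw": 0,"claw": 40},
    {"x": 0,"y": 0,"z": 6,"yaw": 0,"claw": 40}
  ]
}}

```text
t: 11.0
ee_pos: [0.3722, 0.2208, 0.2255]
orientation: [3.141, -0.0, 1.677]
contact_force: [-0.3, 0.1, -1.0]
width: 0.556
grasp_force: 36.1
```

>>> {"fn": "send_rows", "kwargs": {
  "rows": [
    {"x": 0.7,"y": -0.5,"z": 0.5,"yaw": 0,"claw": 40},
    {"x": 1.8,"y": -1.3,"z": 0.5,"yaw": 0,"claw": 40},
    {"x": 2.8,"y": -2.5,"z": 0.5,"yaw": 0,"claw": 40},
    {"x": 3.6,"y": -4,"z": 0.5,"yaw": 0,"claw": 40},
    {"x": 3.71,"y": -5.7,"z": 0.5,"yaw": 0,"claw": 40},
    {"x": 3.71,"y": -7.5,"z": 0.5,"yaw": 0,"claw": 40},
    {"x": 3.71,"y": -9.3,"z": 0.5,"yaw": 0,"claw": 40},
    {"x": 3.71,"y": -11,"z": 0.5,"yaw": 0,"claw": 40},
    {"x": 3.71,"y": -12.2,"z": 0.5,"yaw": 0,"claw": 40},
    {"x": 3.71,"y": -12.84,"z": 0.5,"yaw": 0,"claw": 40}
  ]
}}

```text
t: 12.0
ee_pos: [0.4642, -0.1023, 0.2365]
orientation: [-3.14, -0.001, 1.675]
contact_force: [0.7, 1.0, -1.0]
width: 0.557
grasp_force: 36.2
```

>>> {"fn": "send_rows", "kwargs": {
  "rows": [
    {"x": 0,"y": 0,"z": 0,"yaw": 0,"claw": 40},
    {"x": 0,"y": 0,"z": 0,"yaw": 0,"claw": 40},
    {"x": 0,"y": 0,"z": -1,"yaw": 0,"claw": 40},
    {"x": 0,"y": 0,"z": -2,"yaw": 0,"claw": 40},
    {"x": 0,"y": 0,"z": -2.5,"yaw": 0,"claw": 40},
    {"x": 0,"y": 0,"z": -2.5,"yaw": 0,"claw": 40},
    {"x": 0,"y": 0,"z": -2.5,"yaw": 0,"claw": 40}
  ]
}}

```text
t: 12.7
ee_pos: [0.465, -0.0993, 0.1753]
orientation: [-3.141, -0.0, 1.678]
contact_force: [1.4, -0.0, -0.7]
width: 0.552
grasp_force: 36.2
```

```bash
python3 - <<'E'
from h import *
b=imaging.snapshot("scene")["pixels"][110:250,220:400]
cv2.imwrite("pics/g3.png",cv2.resize(b,None,fx=4,fy=4,interpolation=cv2.INTER_CUBIC))
E
```

```text
(no output)
```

View pics/g3.png

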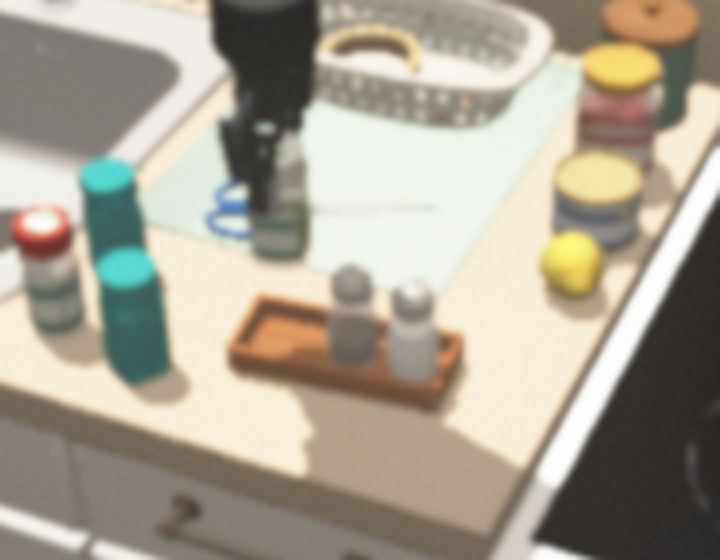

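The jar hangs upright at (280,200), above the free gap around (285,335). Lowering.

>>> {"fn": "send_rows", "kwargs": {
  "rows": [
    {"x": 0,"y": 0,"z": -0.7,"yaw": 0,"claw": 40},
    {"x": 0,"y": 0,"z": -1.4,"yaw": 0,"claw": 40},
    {"x": 0,"y": 0,"z": -2.1,"yaw": 0,"claw": 40},
    {"x": 0,"y": 0,"z": -2.7,"yaw": 0,"claw": 40},
    {"x": 0,"y": 0,"z": -3.1,"yaw": 0,"claw": 40},
    {"x": 0,"y": 0,"z": -3.3,"yaw": 0,"claw": 40},
    {"x": 0,"y": 0,"z": -3.45,"yaw": 0,"claw": 40},
    {"x": 0,"y": 0,"z": -3.55,"yaw": 0,"claw": 40},
    {"x": 0,"y": 0,"z": -3.55,"yaw": 0,"claw": 40}
  ]
}}

```text
t: 13.65
ee_pos: [0.4653, -0.1002, 0.0867]
orientation: [3.141, 0.0, 1.677]
contact_force: [-0.3, -1.0, -0.7]
width: 0.552
grasp_force: 36.2
```

Still hanging about 1.5 mm above the floor, so a little lower and release.

>>> {"fn": "send_rows", "kwargs": {
  "rows": [
    {"x": 0,"y": 0,"z": -0.04,"yaw": 0,"claw": 40},
    {"x": 0,"y": 0,"z": -0.06,"yaw": 0,"claw": 40},
    {"x": 0,"y": 0,"z": -0.06,"yaw": 0,"claw": 40},
    {"x": 0,"y": 0,"z": -0.06,"yaw": 0,"claw": 52},
    {"x": 0,"y": 0,"z": -0.06,"yaw": 0,"claw": 62},
    {"x": 0,"y": 0,"z": -0.06,"yaw": 0,"claw": 74},
    {"x": 0,"y": 0,"z": -0.06,"yaw": 0,"claw": 85},
    {"x": 0,"y": 0,"z": -0.06,"yaw": 0,"claw": 85},
    {"x": 0,"y": 0,"z": -0.06,"yaw": 0,"claw": 85}
  ]
}}

```text
t: 14.55
ee_pos: [0.4651, -0.1001, 0.085]
orientation: [-3.142, -0.0, 1.677]
contact_force: [-0.9, -0.0, -0.7]
width: 0.997
grasp_force: 0.0
```

>>> {"fn": "send_rows", "kwargs": {
  "rows": [
    {"x": 0,"y": 0,"z": 0.8,"yaw": 0,"claw": 85},
    {"x": 0,"y": 0,"z": 2,"yaw": 0,"claw": 85},
    {"x": 0,"y": 0,"z": 3.5,"yaw": 0,"claw": 85},
    {"x": 0,"y": 0,"z": 5,"yaw": 0,"claw": 85},
    {"x": 0,"y": 0,"z": 6.5,"yaw": 0,"claw": 85},
    {"x": 0,"y": 1.5,"z": 6.5,"yaw": 0,"claw": 85},
    {"x": 0,"y": 3,"z": 6.5,"yaw": 0,"claw": 85},
    {"x": 0,"y": 5,"z": 6.5,"yaw": 0,"claw": 85},
    {"x": 0,"y": 7,"z": 6.5,"yaw": 0,"claw": 85},
    {"x": 0,"y": 8,"z": 6.5,"yaw": 0,"claw": 85}
  ]
}}

```text
t: 15.55
ee_pos: [0.4647, 0.1029, 0.2477]
orientation: [3.141, -0.001, 1.678]
contact_force: [0.2, 0.6, -0.1]
width: 0.994
grasp_force: 0.0
```

>>> {"fn": "send_rows", "kwargs": {
  "rows": [
    {"x": 0,"y": 0,"z": 0,"yaw": 0,"claw": 85},
    {"x": 0,"y": 1,"z": 0,"yaw": 0,"claw": 85},
    {"x": 0,"y": 2,"z": 0,"yaw": 0,"claw": 85},
    {"x": 0,"y": 2,"z": 0,"yaw": 0,"claw": 85},
    {"x": 0,"y": 2,"z": 0,"yaw": 0,"claw": 85}
  ]
}}

```text
t: 16.05
ee_pos: [0.465, 0.1495, 0.2474]
orientation: [-3.141, 0.0, 1.678]
contact_force: [0.4, -0.5, -0.1]
width: 0.997
grasp_force: 0.0
```

```bash
python3 - <<'E'
from h import *
a=imaging.snapshot("top"); b=imaging.snapshot("scene")["pixels"][110:250,220:400]
W=cloud(a); x,y,z=W[...,0],W[...,1],W[...,2]
for y0,y1 in ((-.179,-.13),(-.24,-.181),(-.125,-.06)):
    P=W[(x>.42)&(x<.52)&(y>y0)&(y<y1)&(z>.085)&(z<.13)]; print(len(P),P.mean(0).round(4),np.ptp(P,0).round(3),P[:,2].max())
cv2.imwrite("pics/g4.png",cv2.resize(np.hstack([a["pixels"][120:260,220:400],b]),None,fx=2.2,fy=2.2,interpolation=cv2.INTER_CUBIC))
E
```

```text
81 [ 0.471  -0.1538  0.0928] [0.031 0.033 0.018] 0.10328116628111715
80 [ 0.4721 -0.2018  0.0938] [0.03  0.03  0.017] 0.10238734134422518
163 [ 0.4642 -0.1009  0.105 ] [0.042 0.046 0.028] 0.11339468373648331
```

View pics/g4.png

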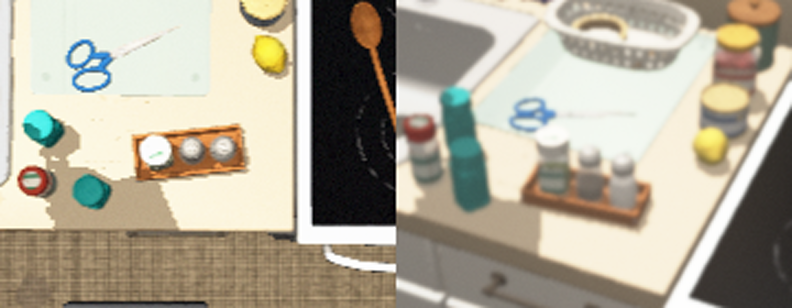

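All three stand upright in the caddy: the jar at (155,152) and the shakers at (191,148) and (223,148) in the top half. The gripper is clear.

```bash
python3 -c "from plant import manip; print(manip.hand_in())"
```

```text
the job is handed in; nothing more can be done
None
```

The pale-capped jar stands upright in the larger caddy beside both upright shakers; the job is handed in at about 16 s of arm time, with the gripper clear.

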